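Hook the tote out of the deep bay onto its sprung stop

TASK

The blue tote sits too far back in the low stock bay. Take the standing pull hook by its orange handle, hook it over the tote's front lip and draw the tote straight forward, without touching it with hand or arm, until you feel it come up on the hidden sprung stop and press it in with about 7 N beyond the sliding drag (never more than 14 N on the stop); then ease the pull, unhook without dragging the tote off the stop, and stand the hook upright on the desk, clear of the bay, leaving the things around undisturbed.

Things in the scene. Friction and masses are not known exactly. Their poses are not given: they have to be found in the camera images.
- pull_hook: Pull hook, 0.42 kg, standing on its dark steel foot (64 x 60 x 10 mm). Origin: centre of the foot's underside, below the handle; z up, x along the level shaft toward the hook end. The shaft, 10 mm wide and 8 mm high, underside 56 mm above the foot's, runs to x = 186 mm. It starts left or right of the bay, pointing roughly away from the robot. In use the foot stays outside the bay.
- hook_grip (a point): Middle of the hook's orange square handle, (0, 0, 100) mm in the pull hook's frame. The handle is 24 x 24 mm and reaches from 64 to 136 mm above the foot's underside; grip it from above across either pair of faces.
- hook_tip (a point): Middle of the lower end of the hook's tang, (183, 0, 42) mm in the pull hook's frame. The tang is a flat steel plate, 6 mm thick along x and 24 mm wide, that points down 14 mm below the shaft's underside.
- tote: Blue open tote, 120 long (x), 110 wide, 52 mm high, 0.35 to 0.65 kg, loose on the bay's floor. Origin: centre of its underside, x to its rear, z up. Its rear wall is a 5 mm flange 146 mm wide, with 4 mm to spare to each side wall of the bay. The first 60 mm behind the front wall are empty down to its 4 mm floor; behind lie solder coils and a pine block, fixed in it. Sliding takes 1.5 to 5 N.
- tote_lip (a point): Middle of the top edge (lip) of the tote's front wall, (-57.5, 0, 52) mm in the tote's frame; the wall is 5 mm thick, 2.5 mm to either side. It starts 100 to 130 mm inside the bay's mouth. Once the hook lets go, the stop pushes the tote back some mm, until friction holds it; the two stay in touch.
- bay: Low stock bay fixed on the desk, open at the front only: 265 mm deep (x), 170 wide, 120 mm high outside. Origin: on the desk in the middle of the mouth; x points into the bay, z up. Floor 10 mm thick, side walls 8 mm, roof 6 mm (underside at 114 mm); the front 130 mm of the roof is clear plastic, the rest grey.
- stop_rail: Rail under the grey roof, fixed to the bay: origin at (130, 0, 111) mm of the bay's frame, same axes. On it is clamped the sprung stop: two steel legs with rubber faces beside the tote, in front of its rear flange. Where along the rail is not measured: it meets the tote with the lip 25 to 70 mm inside the mouth. It yields forward, 0.8 N per mm from zero, and is solid after 16 mm.
- wipes: Bystander: pale green pack of wipes 75 x 110 x 30 mm, origin under its centre. Stands on the side of the bay where the hook does not.
- bead_jar: Bystander: clear bead jar with black cap, 42 mm across, 52 mm high, left of the bay; origin under its centre.
- dish: Bystander: shallow steel dish 64 mm across, 15 mm high, right of the bay; origin under its centre.
- glue: Bystander: white glue bottle with red nozzle, 28 mm across, 83 mm high, right of the bay; origin under its centre.

How it is judged:
By the outcome, as a careful person would: the job done as asked, in the order asked, and still so for the second after the job is handed in, with the robot touching nothing.
It also fails if it takes over 67 s, if anything falls off the work surface, if the arm or the gripper's body presses on something with over 40 N, if the wrist force passes 120 N, or if a joint passes its speed limit or range.

ROBOT

A 6-joint arm with a two-finger parallel gripper is mounted at the origin on a cart in front of the work surface, level with it; the furniture and walls round the work are solid. World frame = base frame: x ahead of the robot, y to its left, z up, the work surface at z = 0. Lengths are in mm, angles in rad, forces in N, time in s.
With the tool pointing down it reaches from about 400 to 925 mm from the base axis. Payload 12.5 kg.
Tool frame: the origin (TCP) lies at the centre of the arm's flange, where the gripper is bolted on; the fingertips stand 190 mm ahead of it and the grasp point (between the pads) lies 171 mm ahead of it; z points along the fingers, y is the direction in which the jaws open and shut (so a half turn about z gives the same grasp; the last joint's range is limited). The gripper opens to 95 mm and grips with 3 to 60 N. Pads are 20 mm wide; open, the fingers measure 119 mm over their backs; the gripper's body (75 mm by 180 mm) begins 59 mm behind the grasp point.
Start: joints at [1.183, 0.491, 1.559, -0, 1.092, -0.106], TCP at [173.779, 600.355, 404.761] pointing down, gripper open.
Joint ranges: [-3.1, 3.1], [-0.84, 2.19], [0.05, 2.79], [-1.13, 4.28], [0.06, 2.93], [-2.69, 2.69]. Speed limits (rad/s): [2.22, 2.22, 2.79, 3.14, 3.14, 3.14].

INTERFACE

Orientations are given as [roll, pitch, yaw] about the fixed x, y, z axes, in that order (R = Rz(yaw) Ry(pitch) Rx(roll)).
In Python, from cell import env, optics gives the robot as it stands.
- The arm moves only by the tool apply_moves, never from a script. Its argument "commands" is a list of rows, each a list of 7 numbers: the turn, a rotation vector about the tool's x, y, z in degrees, then the shift along the tool's x, y, z in m, then the finger opening in m, from 0 to 0.0951. A call has 1 to 5 rows; each row shifts and turns the commanded pose from where the row before left it, along the tool's axes as they then stand; what a row does not reach is not made up. A row lasts 1/12 s, in which the tool goes at most 41.7 mm and 7.16 degrees, less where a joint would pass 70% of its speed; a pose out of reach is approached as far as the arm can. A call with a gripper value outside its range is refused whole. The fingers move at their own pace and stop on an object; the grip force is fixed at half the most. Time passes only in rows, so rows that do not move let the fingers close. It gives the time, the measured TCP pose, the force and the opening at its end, in the units of the state.
- env.state(): the state, without advancing time (a new reading comes with each control period).
- optics.read_camera(name): name is "scene" or "top"; returns a dict with "color" (420x560x3 uint8, red, green, blue), "fx", "fy", "cx", "cy" (pixels), "eye" and "rotation" of the camera in the world. Camera axes: x right, y up, looking along -z (the intrinsics and any distortion apply to the point x, -y, -z); pixel columns grow to the right and rows downward; lengths in mm; the calibration is good to about 2 mm. A picture is of the moment at which its call begins. There is no depth.
- env.job_done(): hands the job in, once; it reports no verdict.
The state is a dict: "t": time; "joints": joint angles; "qvel": joint speeds; "tau": joint torques, N m; "eef_pos": TCP position; "tcp_rot": TCP orientation; "ft_force": force on the tool from outside, world axes, zero at the start; "moment": the same for the moment, N m; "opening": opening from 0.0 (shut) to 1.0 (fully open).
Only numpy, scipy, OpenCV 4.12 (cv2) and the standard library are available. Lean on these libraries where they do the work, as an engineer would, in place of code of your own. Each camera call takes 0.05 s, during which the arm holds its last target. There are 200 camera calls.

## Working session

There is one attempt and no reset: what is moved stays moved. The work goes in short steps, Python scripts to look and compute and a tool call to move; the robot and the scene stay as the last step left them, time stands still between calls to the robot, and variables do not carry over. Pictures are saved under pics/ and viewed, about 8 in all and at most 12, crops included, and the job is handed in when it is done.

Besides the shell and the picture viewer there is one more tool, called after "Request:" by a JSON object that holds its "fn" and its "kwargs", one argument or row to a line. apply_moves: Moves the arm, as the interface text tells. Its arguments: {"type":"object","properties":{"commands":{"type":"array","items":{"type":"array","items":{"type":"number"}}}},"required":["commands"]}

```bash
ls; mkdir -p pics; python3 - <<'E'
from cell import env,optics
import cv2,numpy as np
s=env.state()
print({k:np.round(v,3) for k,v in s.items()})
for n in("scene","top"):
    c=optics.read_camera(n)
    print(n,{k:(np.round(v,4).tolist() if not isinstance(v,(str,dict)) else v) for k,v in c.items() if k!="color"})
    cv2.imwrite(f"pics/{n}0.png",c["color"][:,:,::-1])
E
```

```text
pics
{'t': np.float64(0.0), 'joints': array([ 1.183,  0.492,  1.559,  0.   ,  1.092, -0.106]), 'qvel': array([-0.   ,  0.001,  0.001, -0.   , -0.   ,  0.   ]), 'tau': array([ 1.0000e-03, -6.1264e+01, -2.5818e+01,  6.9000e-02,  4.8000e-02,
       -0.0000e+00]), 'eef_pos': array([173.782, 600.309, 404.169]), 'tcp_rot': array([-3.141, -0.   ,  2.86 ]), 'ft_force': array([ 0.307, -0.268,  0.52 ]), 'moment': array([-0.016, -0.026,  0.004]), 'opening': np.float64(0.999)}
scene {'fx': 391.6769, 'fy': 391.6769, 'cx': 283.1068, 'cy': 203.1004, 'eye': [-33.2898, -543.3211, 784.1074], 'rotation': [0.8729, 0.007, -0.9273]}
top {'fx': 475.8421, 'fy': 475.8421, 'cx': 285.6202, 'cy': 203.9015, 'eye': [401.4607, -32.8307, 1280.6913], 'rotation': [0.161, 0.0025, -1.5542]}
```

View pics/scene0.png

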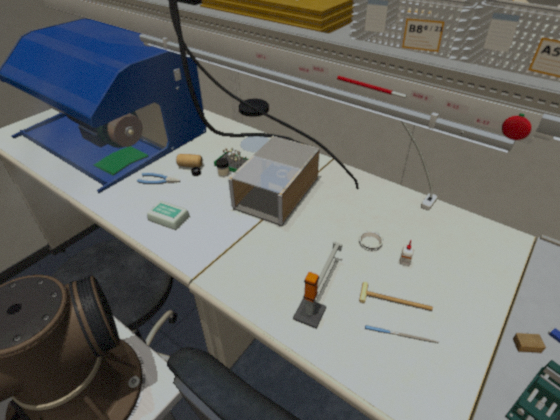

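View pics/top0.png

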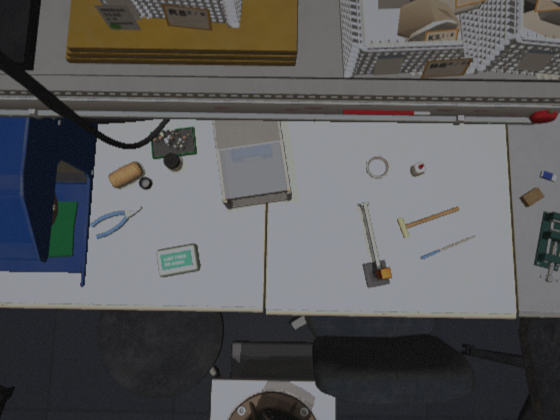

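```bash
cat > h.py <<'E'
from cell import env,optics
import cv2,numpy as np
from scipy.spatial.transform import Rotation as Ro
from scipy.optimize import least_squares
def R(c): return Ro.from_euler('xyz',c["rotation"]).as_matrix()
def proj(c,P):
    p=(np.atleast_2d(P)-c["eye"])@R(c); d=-p[:,2]
    return np.c_[c["cx"]+c["fx"]*p[:,0]/d, c["cy"]-c["fy"]*p[:,1]/d]
def at_z(c,uv,z):
    uv=np.atleast_2d(uv); d=np.c_[(uv[:,0]-c["cx"])/c["fx"],-(uv[:,1]-c["cy"])/c["fy"],-np.ones(len(uv))]@R(c).T
    return c["eye"]+d*((z-c["eye"][2])/d[:,2])[:,None]
def shot(n,box,k,name):
    c=optics.read_camera(n); a,b,e,f=box
    cv2.imwrite(name,cv2.resize(c["color"][b:f,a:e,::-1],None,fx=k,fy=k,interpolation=cv2.INTER_CUBIC)); return c
E
python3 - <<'E'
from h import *
t=shot("top",(205,110,405,300),3,"pics/topc.png")
s=shot("scene",(215,125,415,335),2.85,"pics/scenec.png")
print(at_z(t,[[376,273],[257,204]],0).round(),at_z(s,[[310,313]],0).round())
print(type(t["rotation"]), R(t).round(3).tolist())
E
```

```text
[[ 427. -270.    0.]
 [ 608.   52.    0.]] [[ 429. -268.    0.]]
<class 'numpy.ndarray'> [[0.017, 0.987, -0.16], [-1.0, 0.016, -0.005], [-0.003, 0.16, 0.987]]
```

View pics/topc.png

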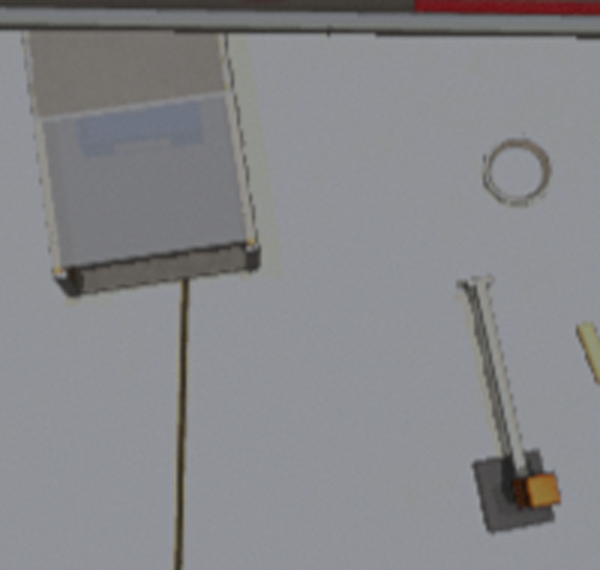

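View pics/scenec.png

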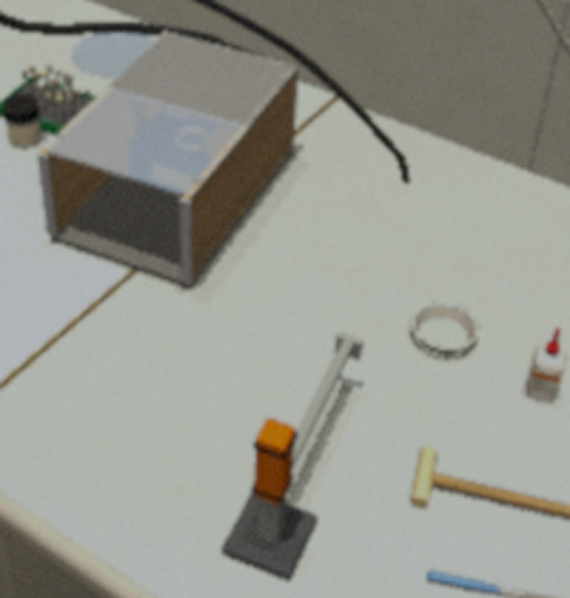

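```bash
cat > fit.py <<'E'
from h import *
t=optics.read_camera("top"); s=optics.read_camera("scene")
def T(u): return (np.array(u,float)+.5)/3-.5+[205,110]
def S(u): return (np.array(u,float)+.5)/2.85-.5+[215,125]
def W(p,L): c,s_=np.cos(p[2]),np.sin(p[2]); L=np.array(L,float); return np.c_[p[0]+c*L[:,0]-s_*L[:,1],p[1]+s_*L[:,0]+c*L[:,1],L[:,2]]
def fit(p0,LT,UT,LS,US,lab):
    f=lambda p:np.r_[proj(t,W(p,LT))-T(UT),proj(s,W(p,LS))-S(US)].ravel()
    r=least_squares(f,p0,loss='soft_l1',x_scale=[1,1,.01]); print(lab,r.x.round(3),'\n',f(r.x).reshape(-1,2).round(1).tolist()); return r.x
h=fit([427,-270,.15],
 [[32,32,10],[-32,32,0],[-32,-30,0],[12,12,136],[12,-12,136],[-12,-12,136],[-12,12,136],[186,12,64],[186,-12,64]],
 [[475,463],[490,531],[553,519],[527,476],[555,472],[560,502],[530,507],[459,285],[492,277]],
 [[12,12,136],[-12,12,136],[-12,-12,136],[12,-12,136],[-32,32,0],[-32,-30,0],[32,-30,10]],
 [[275,420],[257,432],[275,450],[296,430],[223,550],[290,577],[316,517]],'hook')
b=fit([608,45,.1],
 [[0,85,0],[0,-85,0],[0,85,120],[0,-85,120],[130,-85,120],[130,85,120]],
 [[75,296],[261,269],[54,270],[254,242],[229,92],[41,118]],
 [[0,85,120],[0,-85,120],[0,85,0],[0,-85,0],[265,-85,120],[265,-85,0]],
 [[41,155],[184,200],[52,240],[190,285],[298,70],[296,148]],'bay')
np.savez('fit.npz',h=h,b=b)
c=t["color"][125:215,205:300,::-1]; lab=cv2.resize(c,None,fx=6,fy=6,interpolation=cv2.INTER_CUBIC)
d=s["color"][130:230,225:325,::-1]; d=cv2.resize(d,None,fx=2.2,fy=2.2,interpolation=cv2.INTER_CUBIC)
img=np.zeros((540,800,3),np.uint8); img[:lab.shape[0],:570]=lab; img[:220,575:795]=d
img=cv2.convertScaleAbs(img,alpha=1.5,beta=-40); cv2.imwrite('pics/tote.png',img)
E
python3 fit.py
```

```text
hook [ 4.25506e+02 -2.68427e+02  2.19000e-01] 
 [[-1.4, -0.1], [-1.5, 1.2], [0.3, 0.5], [-0.4, 0.3], [0.0, -0.4], [0.7, -0.4], [0.9, -0.0], [1.3, -1.7], [-0.7, -0.9], [-2.8, -1.4], [-0.7, 2.5], [3.7, -0.1], [0.4, -1.3], [-1.8, 2.7], [0.1, 3.0], [0.8, -0.5]]
bay [6.1010e+02 4.5523e+01 1.6200e-01] 
 [[-1.2, -0.7], [-1.5, -0.6], [-0.1, 0.6], [1.2, 0.1], [2.0, 0.1], [-2.2, 0.9], [-0.3, -1.6], [2.0, -0.5], [-0.4, 0.3], [0.3, 1.9], [1.0, -1.4], [-0.2, 1.7]]
```

View pics/tote.png

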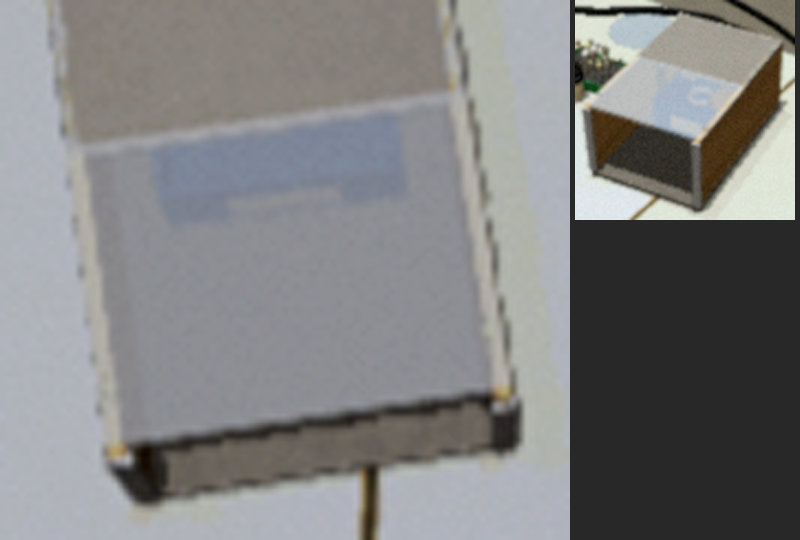

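```bash
python3 - <<'E'
from h import *
t=optics.read_camera("top"); f=np.load('fit.npz'); h,b=f['h'],f['b']
px=np.array([[160,197],[402,168],[170,222],[407,192],[118,455],[502,395],[80,148],[452,96]],float)
px=(px+.5)/6-.5+[205,125]
c,s=np.cos(b[2]),np.sin(b[2])
for z,i in((62,[0,1]),(10,[2,3]),(120,[4,5,6,7])):
    P=at_z(t,px[i],z); d=P[:,:2]-b[:2]; print(z,np.c_[d[:,0]*c+d[:,1]*s,-d[:,0]*s+d[:,1]*c].round(1).tolist())
for n,o in(("jar",[172,160]),("wipes",[178,260]),("dish",[377,167]),("glue",[419,170]),("ham",[404,230])): print(n,at_z(t,[o],20)[0].round(),)
hs=t["color"]; hsv=cv2.cvtColor(hs,cv2.COLOR_RGB2HSV); m=cv2.inRange(hsv,(5,170,170),(20,255,255)); m[:,:350]=0;m[:,400:]=0;m[:230]=0;m[290:]=0
ys,xs=np.nonzero(m); r=cv2.minAreaRect(np.c_[xs,ys].astype(np.float32)); print(r, at_z(t,[r[0]],136))
E
```

```text
62 [[121.4, 54.5], [118.9, -52.5]]
10 [[123.6, 55.7], [121.8, -53.6]]
120 [[-0.9, 80.9], [0.9, -79.5], [131.1, 80.4], [130.7, -77.3]]
jar [722. 286.  20.]
wipes [452. 255.  20.]
dish [ 712. -273.   20.]
glue [ 705. -387.   20.]
ham [ 541. -342.   20.]
((0.0, 0.0), (0.0, 0.0), 0.0) [[1116.98393271  731.42861329  136.        ]]
```

Request:
{"fn": "apply_moves", "kwargs": {
  "commands": [
    [0,0,0,-0.025,-0.024,0,0.095],
    [0,0,0,-0.025,-0.024,0,0.095],
    [0,0,0,-0.025,-0.024,0,0.095],
    [0,0,0,-0.025,-0.024,0,0.095],
    [0,0,0,-0.025,-0.024,0,0.095]
  ]
}}

```text
t: 0.77
eef_pos: [260.9, 448.9, 404.8]
tcp_rot: [3.141, 0.0, 2.86]
ft_force: [0.9, 0.6, 0.2]
opening: 0.996
```

Request:
{"fn": "apply_moves", "kwargs": {
  "commands": [
    [0,0,0,-0.025,-0.024,0,0.095],
    [0,0,0,-0.025,-0.024,0,0.095],
    [0,0,0,-0.025,-0.024,0,0.095],
    [0,0,0,-0.025,-0.024,0,0.095],
    [0,0,0,-0.025,-0.024,0,0.095]
  ]
}}

```text
t: 1.18
eef_pos: [347.6, 298.8, 404.9]
tcp_rot: [3.141, 0.0, 2.86]
ft_force: [0.5, 0.4, -0.6]
opening: 0.999
```

Request:
{"fn": "apply_moves", "kwargs": {
  "commands": [
    [0,0,6.8,0,0,0,0.095],
    [0,0,6.8,0,0,0,0.095],
    [0,0,6.8,0,0,0,0.095],
    [0,0,6.8,0,0,0,0.095],
    [0,0,6.8,0,0,0,0.095]
  ]
}}

```text
t: 1.6
eef_pos: [347.2, 300.1, 404.8]
tcp_rot: [3.141, -0.0, 2.26]
ft_force: [-0.2, -0.2, -0.2]
opening: 1.002
```

Request:
{"fn": "apply_moves", "kwargs": {
  "commands": [
    [0,0,6.8,0,0,0,0.095],
    [0,0,6.8,0,0,0,0.095],
    [0,0,6.8,0,0,0,0.095],
    [0,0,6.8,0,0,0,0.095],
    [0,0,0,0,0,0,0.095]
  ]
}}

```text
t: 2.02
eef_pos: [347.2, 300.3, 404.8]
tcp_rot: [3.141, -0.0, 1.786]
ft_force: [-0.6, 0.2, 0.3]
opening: 0.997
```

Request:
{"fn": "apply_moves", "kwargs": {
  "commands": [
    [0,0,0,-0.0315,0.0036,0,0.095],
    [0,0,0,-0.0315,0.0036,0,0.095],
    [0,0,0,-0.0315,0.0036,0,0.095],
    [0,0,0,-0.0315,0.0036,0,0.095],
    [0,0,0,-0.0315,0.0036,0,0.095]
  ]
}}

```text
t: 2.43
eef_pos: [399.4, 149.2, 404.9]
tcp_rot: [3.141, -0.0, 1.797]
ft_force: [1.0, 0.6, -0.2]
opening: 0.999
```

Request:
{"fn": "apply_moves", "kwargs": {
  "commands": [
    [0,0,0,-0.0315,0.0036,0,0.095],
    [0,0,0,-0.0315,0.0036,0,0.095],
    [0,0,0,-0.0315,0.0036,0,0.095],
    [0,0,0,-0.0315,0.0036,0,0.095],
    [0,0,0,-0.0315,0.0036,0,0.095]
  ]
}}

```text
t: 2.85
eef_pos: [451.5, -0.8, 404.9]
tcp_rot: [3.141, 0.0, 1.796]
ft_force: [0.5, -0.1, -0.5]
opening: 1.001
```

Request:
{"fn": "apply_moves", "kwargs": {
  "commands": [
    [0,0,0,-0.0257,-0.0081,0,0.095],
    [0,0,0,-0.0257,-0.0081,0,0.095],
    [0,0,0,-0.0257,-0.0081,0,0.095],
    [0,0,0,-0.0257,-0.0081,0,0.095],
    [0,0,0,-0.0257,-0.0081,0,0.095]
  ]
}}

```text
t: 3.27
eef_pos: [439.6, -134.7, 404.8]
tcp_rot: [3.141, 0.0, 1.796]
ft_force: [1.0, -0.0, -0.2]
opening: 0.998
```

Request:
{"fn": "apply_moves", "kwargs": {
  "commands": [
    [0,0,0,-0.0257,-0.0081,0,0.095],
    [0,0,0,-0.0257,-0.0081,0,0.095],
    [0,0,0,-0.0257,-0.0081,0,0.095],
    [0,0,0,-0.0257,-0.0081,0,0.095],
    [0,0,0,-0.0257,-0.0081,0,0.095]
  ]
}}

```text
t: 3.68
eef_pos: [428.2, -269.0, 404.8]
tcp_rot: [3.141, 0.0, 1.796]
ft_force: [0.1, 0.3, 0.8]
opening: 0.997
```

Request:
{"fn": "apply_moves", "kwargs": {
  "commands": [
    [0,0,0,0,0,0,0.095],
    [0,0,0,0,0,0,0.095]
  ]
}}

```text
t: 3.85
eef_pos: [428.3, -268.6, 404.4]
tcp_rot: [-3.141, -0.0, 1.793]
ft_force: [-0.4, -0.3, -0.5]
opening: 0.998
```

Request:
{"fn": "apply_moves", "kwargs": {
  "commands": [
    [0,0,0,0,-0.003,0.03,0.095],
    [0,0,0,0,0,0.03,0.095],
    [0,0,0,0,0,0.03,0.095],
    [0,0,0,0,0,0.03,0.095],
    [0,0,0,0,0,0.02,0.095]
  ]
}}

```text
t: 4.27
eef_pos: [425.4, -266.9, 262.7]
tcp_rot: [-3.141, -0.002, 1.795]
ft_force: [-0.0, -0.1, -0.2]
opening: 0.999
```

Request:
{"fn": "apply_moves", "kwargs": {
  "commands": [
    [0,0,0,0,0,0.003,0.05],
    [0,0,0,0,0,0,0.035],
    [0,0,0,0,0,0,0.028],
    [0,0,0,0,0,0,0.026],
    [0,0,0,0,0,0,0.0]
  ]
}}

```text
t: 4.68
eef_pos: [425.8, -268.3, 263.0]
tcp_rot: [3.14, 0.002, 1.792]
ft_force: [0.7, 0.4, 0.4]
opening: 0.706
```

Request:
{"fn": "apply_moves", "kwargs": {
  "commands": [
    [0,0,0,0,0,0,0.0],
    [0,0,0,0,0,0,0.0],
    [0,0,0,0,0,0,0.0],
    [0,0,0,0,0,0,0.0],
    [0,0,0,0,0,0,0.0]
  ]
}}

```text
t: 5.1
eef_pos: [425.6, -268.3, 261.8]
tcp_rot: [3.141, -0.0, 1.792]
ft_force: [-0.2, -0.1, -0.3]
opening: 0.353
```

Request:
{"fn": "apply_moves", "kwargs": {
  "commands": [
    [0,0,0,0,0,0,0.0],
    [0,0,0,0,0,0,0.0],
    [0,0,0,0,0,0,0.0],
    [0,0,0,0,0,0,0.0],
    [0,0,0,0,0,0,0.0]
  ]
}}

```text
t: 5.52
eef_pos: [425.6, -268.3, 261.7]
tcp_rot: [-3.142, -0.0, 1.792]
ft_force: [-0.5, -0.3, -0.4]
opening: 0.253
```

Request:
{"fn": "apply_moves", "kwargs": {
  "commands": [
    [0,0,0,0,0,-0.005,0.0],
    [0,0,0,0,0,-0.01,0.0],
    [0,0,0,0,0,-0.01,0.0],
    [0,0,0,0,0,-0.01,0.0],
    [0,0,0,0,0,0,0.0]
  ]
}}

```text
t: 5.93
eef_pos: [425.9, -268.4, 299.0]
tcp_rot: [3.139, 0.003, 1.792]
ft_force: [0.5, -0.3, -4.1]
opening: 0.25
```

Request:
{"fn": "apply_moves", "kwargs": {
  "commands": [
    [0,0,0,0,0,0,0.0],
    [0,0,0,0,0,0,0.0]
  ]
}}

```text
t: 6.1
eef_pos: [425.5, -268.2, 296.8]
tcp_rot: [3.141, 0.0, 1.792]
ft_force: [-0.1, 0.1, -3.7]
opening: 0.25
```

```bash
python3 - <<'E'
from h import *
s=env.state(); print(s['ft_force'],s['moment'],s['eef_pos'],s['tcp_rot'],s['opening'])
shot("scene",(250,170,390,330),3.6,"pics/g1.png")
E
```

```text
[-0.05171136  0.13251514 -3.73728583] [-0.07954924  0.05802462  0.0207074 ] [ 425.53656601 -268.21276207  296.80032086] [3.14138999e+00 9.72898818e-05 1.79162764e+00] 0.25040910473178135
```

View pics/g1.png

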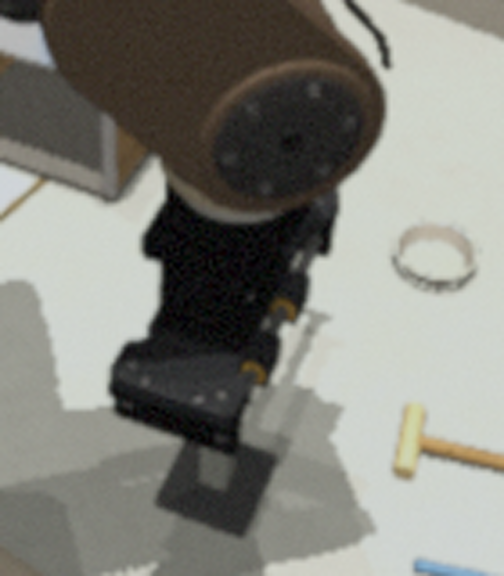

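Request:
{"fn": "apply_moves", "kwargs": {
  "commands": [
    [0,0,3.4,0,0,0,0],
    [0,0,0,0.018,0.0025,0,0],
    [0,0,0,0.028,0.003,0,0],
    [0,0,0,0.028,0.003,0,0],
    [0,0,0,0.028,0.003,0,0]
  ]
}}

```text
t: 6.57
eef_pos: [420.2, -164.8, 296.2]
tcp_rot: [-3.141, -0.001, 1.731]
ft_force: [0.7, -0.1, -3.5]
opening: 0.252
```

Request:
{"fn": "apply_moves", "kwargs": {
  "commands": [
    [0,0,0,0.028,0.003,0,0],
    [0,0,0,0.028,0.003,0,0],
    [0,0,0,0.028,0.003,0,0],
    [0,0,0,0.028,0.004,0,0],
    [0,0,0,0.026,0.004,0,0]
  ]
}}

```text
t: 6.98
eef_pos: [414.8, -25.5, 296.5]
tcp_rot: [-3.141, -0.0, 1.732]
ft_force: [0.5, -0.4, -4.4]
opening: 0.251
```

Request:
{"fn": "apply_moves", "kwargs": {
  "commands": [
    [0,0,0,0.024,0.003,0,0],
    [0,0,0,0.016,0.001,0,0],
    [0,0,0,0,0,0,0],
    [0,0,0,0,0,0,0]
  ]
}}

```text
t: 7.32
eef_pos: [412.6, 13.9, 296.5]
tcp_rot: [-3.141, -0.0, 1.734]
ft_force: [-0.5, -0.6, -4.0]
opening: 0.251
```

```bash
cat >> h.py <<'E'
def rep():
    s=env.state(); b=np.load('fit.npz')['b']; c,q=np.cos(b[2]),np.sin(b[2]); d=s['eef_pos'][:2]-b[:2]; F=s['ft_force']
    print('t %.2f'%s['t'],'bay xy',np.round([d@[c,q],d@[-q,c]],1),'lift %.1f'%(s['eef_pos'][2]-261.7),'rot',s['tcp_rot'].round(4),'F bay',np.round([F[:2]@[c,q],F[:2]@[-q,c],F[2]],2),'M',s['moment'].round(2),'open',round(float(s['opening']),3))
E
python3 - <<'E'
from h import *
rep(); t=shot("top",(190,110,390,300),3,"pics/t2.png")
E
```

```text
t 7.32 bay xy [-200.     0.6] lift 34.8 rot [-3.1412e+00 -2.0000e-04  1.7343e+00] F bay [-0.55 -0.5  -3.99] M [-0.11  0.03  0.01] open 0.251
```

View pics/t2.png

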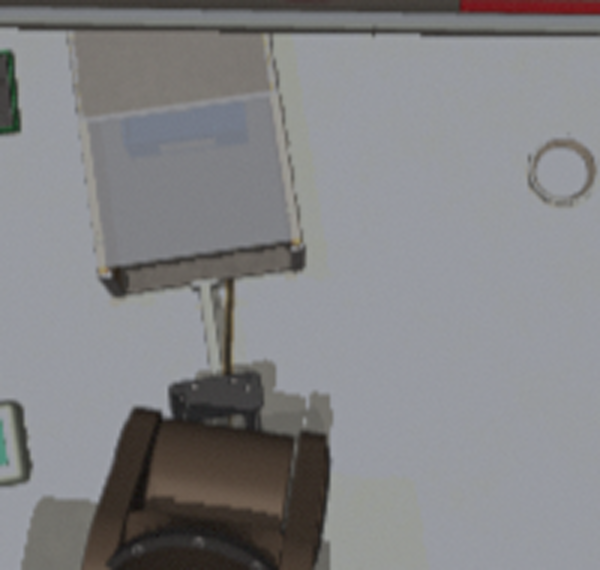

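Request:
{"fn": "apply_moves", "kwargs": {
  "commands": [
    [0,0,0,0,0.015,0,0],
    [0,0,0,0,0.02,0,0],
    [0,0,0,0,0.02,0,0],
    [0,0,0,0,0.02,0,0],
    [0,0,0,0,0.02,0,0]
  ]
}}

```text
t: 7.78
eef_pos: [507.6, 27.6, 296.5]
tcp_rot: [-3.141, -0.0, 1.731]
ft_force: [0.4, 0.1, -3.6]
opening: 0.25
```

Request:
{"fn": "apply_moves", "kwargs": {
  "commands": [
    [0,0,0,0,0.02,0,0],
    [0,0,0,0,0.02,0,0],
    [0,0,0,0,0.02,0,0],
    [0,0,0,0,0,0,0],
    [0,0,0,0,0,0,0]
  ]
}}

```text
t: 8.2
eef_pos: [566.1, 37.3, 296.0]
tcp_rot: [-3.141, -0.0, 1.731]
ft_force: [-0.4, -0.3, -3.8]
opening: 0.253
```

```bash
python3 - <<'E'
from h import *
rep()
c=optics.read_camera("scene"); a=c["color"][125:225,220:325,::-1]
t=optics.read_camera("top"); b=t["color"][120:220,190:300,::-1]
f=lambda x:cv2.resize(x,(int(x.shape[1]*3.6),360),interpolation=cv2.INTER_CUBIC)
cv2.imwrite("pics/in1.png",cv2.convertScaleAbs(np.hstack([f(a),f(b)]),alpha=1.4,beta=-40))
E
```

```text
t 8.20 bay xy [-44.8  -1. ] lift 34.3 rot [-3.1407e+00 -2.0000e-04  1.7313e+00] F bay [-0.48 -0.21 -3.77] M [-0.11  0.14 -0.02] open 0.253
```

View pics/in1.png

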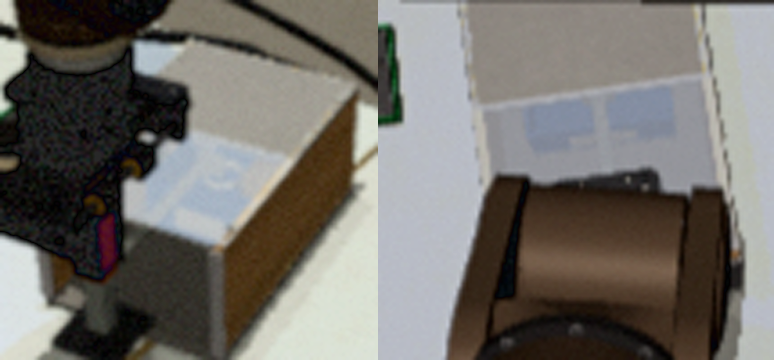

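Request:
{"fn": "apply_moves", "kwargs": {
  "commands": [
    [0,0,0,0,0,0.005,0],
    [0,0,0,0,0,0.005,0],
    [0,0,0,0,0,0.005,0],
    [0,0,0,0,0,0,0],
    [0,0,0,0,0,0,0]
  ]
}}

```text
t: 8.72
eef_pos: [565.5, 38.2, 281.3]
tcp_rot: [-3.141, -0.0, 1.732]
ft_force: [1.0, 0.5, -3.7]
opening: 0.25
```

Request:
{"fn": "apply_moves", "kwargs": {
  "commands": [
    [0,0,0,0,0,0.004,0],
    [0,0,0,0,0,0.004,0],
    [0,0,0,0,0,0.002,0],
    [0,0,0,0,0,0,0],
    [0,0,0,0,0,0,0]
  ]
}}

```text
t: 9.13
eef_pos: [565.7, 38.2, 271.6]
tcp_rot: [-3.141, -0.0, 1.732]
ft_force: [0.3, 0.1, -3.8]
opening: 0.253
```

```bash
python3 -c "
from h import *
rep()"
```

```text
t 9.13 bay xy [-45.  -0.] lift 9.9 rot [-3.1413e+00 -1.0000e-04  1.7324e+00] F bay [ 0.32  0.01 -3.76] M [-0.12  0.04  0.  ] open 0.253
```

Request:
{"fn": "apply_moves", "kwargs": {
  "commands": [
    [0,0,0,0,-0.002,0,0],
    [0,0,0,0,-0.002,0,0],
    [0,0,0,0,-0.002,0,0],
    [0,0,0,0,-0.002,0,0],
    [0,0,0,0,-0.002,0,0]
  ]
}}

```text
t: 9.55
eef_pos: [555.6, 36.5, 271.8]
tcp_rot: [3.141, -0.0, 1.732]
ft_force: [1.7, 0.5, -4.8]
opening: 0.251
```

Request:
{"fn": "apply_moves", "kwargs": {
  "commands": [
    [0,0,0,0,-0.002,0,0],
    [0,0,0,0,-0.002,0,0],
    [0,0,0,0,-0.002,0,0],
    [0,0,0,0,-0.002,0,0],
    [0,0,0,0,-0.002,0,0]
  ]
}}

```text
t: 9.97
eef_pos: [545.8, 35.0, 271.8]
tcp_rot: [3.141, 0.0, 1.732]
ft_force: [2.2, 0.9, -4.3]
opening: 0.251
```

Request:
{"fn": "apply_moves", "kwargs": {
  "commands": [
    [0,0,0,0,-0.002,0,0],
    [0,0,0,0,-0.002,0,0],
    [0,0,0,0,-0.002,0,0],
    [0,0,0,0,-0.002,0,0],
    [0,0,0,0,-0.002,0,0]
  ]
}}

```text
t: 10.38
eef_pos: [536.0, 33.4, 271.8]
tcp_rot: [3.141, -0.0, 1.732]
ft_force: [3.1, 0.3, -3.3]
opening: 0.251
```

```bash
python3 -c "
from h import *
rep()"
```

```text
t 10.38 bay xy [-75.1  -0. ] lift 10.1 rot [ 3.1411 -0.      1.7323] F bay [ 3.1  -0.21 -3.31] M [ 0.03 -0.54 -0.  ] open 0.251
```

Request:
{"fn": "apply_moves", "kwargs": {
  "commands": [
    [0,0,0,0,-0.002,0,0],
    [0,0,0,0,-0.002,0,0],
    [0,0,0,0,-0.002,0,0],
    [0,0,0,0,-0.002,0,0],
    [0,0,0,0,-0.002,0,0]
  ]
}}

```text
t: 10.8
eef_pos: [526.1, 31.7, 271.8]
tcp_rot: [3.141, -0.0, 1.732]
ft_force: [3.1, 0.5, -3.8]
opening: 0.249
```

Request:
{"fn": "apply_moves", "kwargs": {
  "commands": [
    [0,0,0,0,-0.002,0,0],
    [0,0,0,0,-0.002,0,0],
    [0,0,0,0,-0.002,0,0],
    [0,0,0,0,-0.001,0,0],
    [0,0,0,0,-0.001,0,0]
  ]
}}

```text
t: 11.22
eef_pos: [518.2, 30.5, 271.8]
tcp_rot: [3.141, -0.0, 1.732]
ft_force: [3.6, 0.5, -3.7]
opening: 0.251
```

Request:
{"fn": "apply_moves", "kwargs": {
  "commands": [
    [0,0,0,0,-0.001,0,0],
    [0,0,0,0,-0.001,0,0],
    [0,0,0,0,-0.001,0,0],
    [0,0,0,0,-0.001,0,0],
    [0,0,0,0,-0.001,0,0]
  ]
}}

```text
t: 11.63
eef_pos: [513.3, 29.7, 271.8]
tcp_rot: [3.141, -0.0, 1.732]
ft_force: [3.6, -0.8, -3.0]
opening: 0.254
```

Request:
{"fn": "apply_moves", "kwargs": {
  "commands": [
    [0,0,0,0,-0.001,0,0],
    [0,0,0,0,-0.001,0,0],
    [0,0,0,0,-0.001,0,0],
    [0,0,0,0,-0.001,0,0],
    [0,0,0,0,-0.001,0,0]
  ]
}}

```text
t: 12.05
eef_pos: [508.4, 28.9, 271.8]
tcp_rot: [3.141, -0.0, 1.732]
ft_force: [3.8, 0.5, -2.2]
opening: 0.25
```

```bash
python3 -c "
from h import *
rep()"
```

```text
t 12.05 bay xy [-103.1   -0. ] lift 10.1 rot [ 3.1413 -0.      1.7323] F bay [ 3.87 -0.17 -2.15] M [ 0.04 -1.01 -0.01] open 0.25
```

Request:
{"fn": "apply_moves", "kwargs": {
  "commands": [
    [0,0,0,0,-0.001,0,0],
    [0,0,0,0,-0.001,0,0],
    [0,0,0,0,-0.001,0,0],
    [0,0,0,0,-0.001,0,0]
  ]
}}

```text
t: 12.38
eef_pos: [504.4, 28.2, 271.7]
tcp_rot: [3.141, -0.0, 1.732]
ft_force: [4.0, 0.3, -2.9]
opening: 0.249
```

Request:
{"fn": "apply_moves", "kwargs": {
  "commands": [
    [0,0,0,0,-0.001,0,0],
    [0,0,0,0,-0.001,0,0],
    [0,0,0,0,-0.001,0,0],
    [0,0,0,0,-0.001,0,0]
  ]
}}

```text
t: 12.72
eef_pos: [500.5, 27.6, 271.8]
tcp_rot: [3.141, -0.0, 1.732]
ft_force: [4.0, 0.8, -2.9]
opening: 0.251
```

```bash
python3 -c "
from h import *
rep()"
```

```text
t 12.72 bay xy [-111.1   -0. ] lift 10.1 rot [ 3.1414 -0.      1.7323] F bay [ 4.11  0.14 -2.92] M [ 0.06 -1.13 -0.05] open 0.251
```

Request:
{"fn": "apply_moves", "kwargs": {
  "commands": [
    [0,0,0,0,-0.001,0,0],
    [0,0,0,0,-0.001,0,0],
    [0,0,0,0,-0.001,0,0],
    [0,0,0,0,-0.001,0,0]
  ]
}}

```text
t: 13.05
eef_pos: [496.6, 26.9, 271.7]
tcp_rot: [3.141, -0.0, 1.732]
ft_force: [5.1, 1.0, -3.4]
opening: 0.252
```

Request:
{"fn": "apply_moves", "kwargs": {
  "commands": [
    [0,0,0,0,-0.001,0,0],
    [0,0,0,0,-0.001,0,0],
    [0,0,0,0,-0.001,0,0],
    [0,0,0,0,-0.001,0,0]
  ]
}}

```text
t: 13.38
eef_pos: [492.8, 26.2, 271.7]
tcp_rot: [3.141, 0.0, 1.732]
ft_force: [7.2, -0.4, -5.2]
opening: 0.25
```

```bash
python3 -c "
from h import *
rep()"
```

```text
t 13.38 bay xy [-118.9   -0.2] lift 10.0 rot [3.1407e+00 1.0000e-04 1.7318e+00] F bay [ 7.02 -1.52 -5.24] M [-0.27 -1.32 -0.24] open 0.25
```

Request:
{"fn": "apply_moves", "kwargs": {
  "commands": [
    [0,0,0,0,-0.001,0,0]
  ]
}}

```text
t: 13.47
eef_pos: [491.9, 26.0, 271.7]
tcp_rot: [3.141, 0.0, 1.732]
ft_force: [7.1, -0.9, -4.9]
opening: 0.248
```

Request:
{"fn": "apply_moves", "kwargs": {
  "commands": [
    [0,0,0,0,-0.001,0,0]
  ]
}}

```text
t: 13.55
eef_pos: [490.9, 25.8, 271.7]
tcp_rot: [3.141, 0.0, 1.732]
ft_force: [8.0, -0.8, -5.5]
opening: 0.252
```

```bash
python3 -c "
from h import *
rep()"
```

```text
t 13.55 bay xy [-120.8   -0.2] lift 10.0 rot [3.1406e+00 2.0000e-04 1.7318e+00] F bay [ 7.81 -2.07 -5.54] M [-0.22 -1.34 -0.22] open 0.252
```

Request:
{"fn": "apply_moves", "kwargs": {
  "commands": [
    [0,0,0,0,-0.001,0,0]
  ]
}}

```text
t: 13.63
eef_pos: [490.0, 25.7, 271.7]
tcp_rot: [3.14, 0.0, 1.732]
ft_force: [8.2, -0.5, -5.3]
opening: 0.253
```

Request:
{"fn": "apply_moves", "kwargs": {
  "commands": [
    [0,0,0,0,-0.001,0,0]
  ]
}}

```text
t: 13.72
eef_pos: [489.1, 25.5, 271.7]
tcp_rot: [3.14, 0.0, 1.732]
ft_force: [9.1, 0.1, -6.6]
opening: 0.252
```

```bash
python3 -c "
from h import *
rep()"
```

```text
t 13.72 bay xy [-122.7   -0.2] lift 10.0 rot [3.1404e+00 2.0000e-04 1.7318e+00] F bay [ 9.02 -1.39 -6.57] M [-0.18 -1.49 -0.22] open 0.252
```

Request:
{"fn": "apply_moves", "kwargs": {
  "commands": [
    [0,0,0,0,-0.001,0,0]
  ]
}}

```text
t: 13.8
eef_pos: [488.1, 25.3, 271.7]
tcp_rot: [3.14, 0.0, 1.732]
ft_force: [10.0, -0.3, -7.1]
opening: 0.254
```

```bash
python3 - <<'E'
from h import *
rep()
c=optics.read_camera("scene"); a=c["color"][125:245,195:325,::-1]
t=optics.read_camera("top"); b=t["color"][120:220,190:300,::-1]
rep()
f=lambda x:cv2.resize(x,(int(x.shape[1]*360/x.shape[0]),360),interpolation=cv2.INTER_CUBIC)
cv2.imwrite("pics/in2.png",cv2.convertScaleAbs(np.hstack([f(a),f(b)]),alpha=1.4,beta=-40))
E
```

```text
t 13.80 bay xy [-123.6   -0.2] lift 10.0 rot [3.1403e+00 2.0000e-04 1.7318e+00] F bay [ 9.77 -1.94 -7.07] M [-0.19 -1.48 -0.24] open 0.254
t 13.90 bay xy [-123.8   -0.2] lift 10.0 rot [3.1405e+00 2.0000e-04 1.7318e+00] F bay [ 8.07 -2.48 -5.16] M [-0.22 -1.35 -0.25] open 0.251
```

View pics/in2.png

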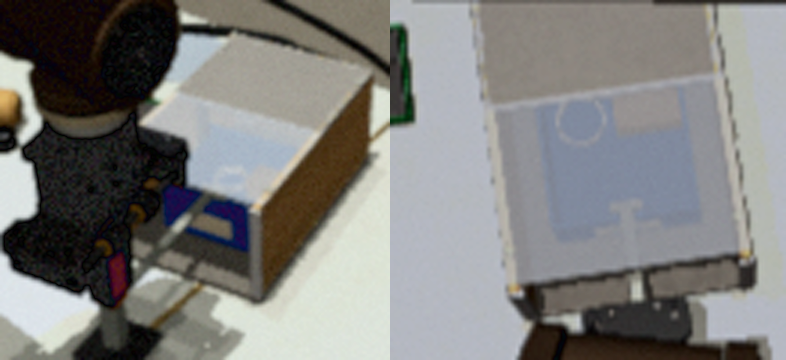

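Request:
{"fn": "apply_moves", "kwargs": {
  "commands": [
    [0,0,0,0,-0.001,0,0]
  ]
}}

```text
t: 13.98
eef_pos: [487.2, 25.2, 271.7]
tcp_rot: [3.14, 0.0, 1.732]
ft_force: [9.5, -0.8, -7.6]
opening: 0.253
```

```bash
python3 -c "
from h import *
rep()"
```

```text
t 13.98 bay xy [-124.5   -0.2] lift 10.0 rot [3.1402e+00 2.0000e-04 1.7318e+00] F bay [ 9.27 -2.28 -7.57] M [-0.18 -1.48 -0.22] open 0.253
```

Request:
{"fn": "apply_moves", "kwargs": {
  "commands": [
    [0,0,0,0,0.001,0,0],
    [0,0,0,0,0.001,0,0],
    [0,0,0,0,0.001,0,0],
    [0,0,0,0,0.001,0,0],
    [0,0,0,0,0.001,0,0]
  ]
}}

```text
t: 14.4
eef_pos: [491.4, 26.2, 271.5]
tcp_rot: [-3.14, -0.0, 1.732]
ft_force: [1.5, -0.6, -3.9]
opening: 0.25
```

Request:
{"fn": "apply_moves", "kwargs": {
  "commands": [
    [0,0,0,0,0.001,0,0],
    [0,0,0,0,0.001,0,0],
    [0,0,0,0,0.001,0,0],
    [0,0,0,0,0.001,0,0],
    [0,0,0,0,0.001,0,0]
  ]
}}

```text
t: 14.82
eef_pos: [496.6, 27.0, 271.6]
tcp_rot: [-3.141, -0.0, 1.732]
ft_force: [0.1, -0.1, -3.7]
opening: 0.252
```

Request:
{"fn": "apply_moves", "kwargs": {
  "commands": [
    [0,0,0,0,0.001,0,0],
    [0,0,0,0,0.001,0,0],
    [0,0,0,0,0.001,0,0],
    [0,0,0,0,0.001,0,0],
    [0,0,0,0,0,0,0]
  ]
}}

```text
t: 15.23
eef_pos: [500.7, 27.6, 271.7]
tcp_rot: [3.141, -0.0, 1.732]
ft_force: [-0.3, 0.1, -4.1]
opening: 0.25
```

```bash
python3 - <<'E'
from h import *
rep()
c=optics.read_camera("scene"); a=c["color"][125:245,195:325,::-1]
t=optics.read_camera("top"); b=t["color"][120:220,190:300,::-1]
rep()
f=lambda x:cv2.resize(x,(int(x.shape[1]*360/x.shape[0]),360),interpolation=cv2.INTER_CUBIC)
cv2.imwrite("pics/in3.png",cv2.convertScaleAbs(np.hstack([f(a),f(b)]),alpha=1.4,beta=-40))
E
```

```text
t 15.23 bay xy [-110.8   -0. ] lift 10.0 rot [ 3.1414 -0.      1.7323] F bay [-0.26  0.16 -4.14] M [-0.04  0.07  0.  ] open 0.25
t 15.33 bay xy [-111.   -0.] lift 10.0 rot [-3.1416e+00 -1.0000e-04  1.7323e+00] F bay [-0.02  0.64 -3.5 ] M [-0.09  0.09 -0.01] open 0.251
```

View pics/in3.png

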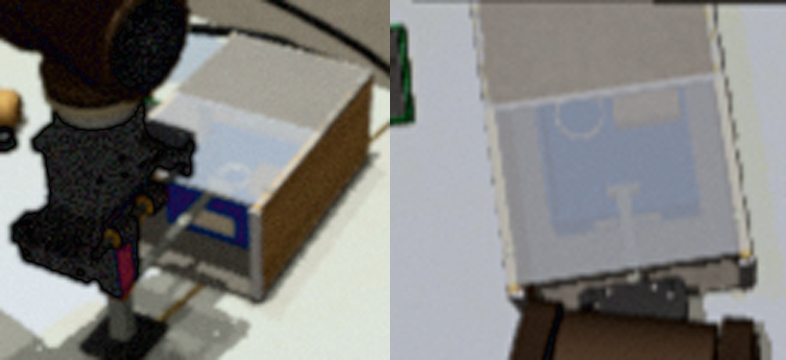

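Request:
{"fn": "apply_moves", "kwargs": {
  "commands": [
    [0,0,0,0,0,-0.004,0],
    [0,0,0,0,0,-0.006,0],
    [0,0,0,0,0,-0.006,0],
    [0,0,0,0,0,-0.006,0],
    [0,0,0,0,0,-0.001,0]
  ]
}}

```text
t: 15.75
eef_pos: [500.7, 27.6, 296.1]
tcp_rot: [3.14, 0.0, 1.732]
ft_force: [-0.4, 0.3, -3.6]
opening: 0.25
```

Request:
{"fn": "apply_moves", "kwargs": {
  "commands": [
    [0,0,0,0,0,0,0],
    [0,0,0,0,0,0,0]
  ]
}}

```text
t: 15.92
eef_pos: [500.5, 27.6, 294.9]
tcp_rot: [3.141, -0.0, 1.732]
ft_force: [-0.1, 0.1, -3.6]
opening: 0.254
```

Request:
{"fn": "apply_moves", "kwargs": {
  "commands": [
    [0,0,0,0,-0.012,0,0],
    [0,0,0,0,-0.018,0,0],
    [0,0,0,0,-0.02,0,0],
    [0,0,0,0,-0.02,0,0],
    [0,0,0,0,-0.02,0,0]
  ]
}}

```text
t: 16.33
eef_pos: [410.7, 13.0, 294.5]
tcp_rot: [-3.141, -0.0, 1.732]
ft_force: [-0.8, -0.9, -4.4]
opening: 0.252
```

```bash
python3 - <<'E'
from h import *
rep(); t=shot("top",(190,110,390,300),3,"pics/t4.png")
E
```

```text
t 16.33 bay xy [-2.02e+02  1.00e-01] lift 32.8 rot [-3.1412e+00 -2.0000e-04  1.7325e+00] F bay [-0.98 -0.79 -4.42] M [-0.14  0.06 -0.02] open 0.252
```

View pics/t4.png

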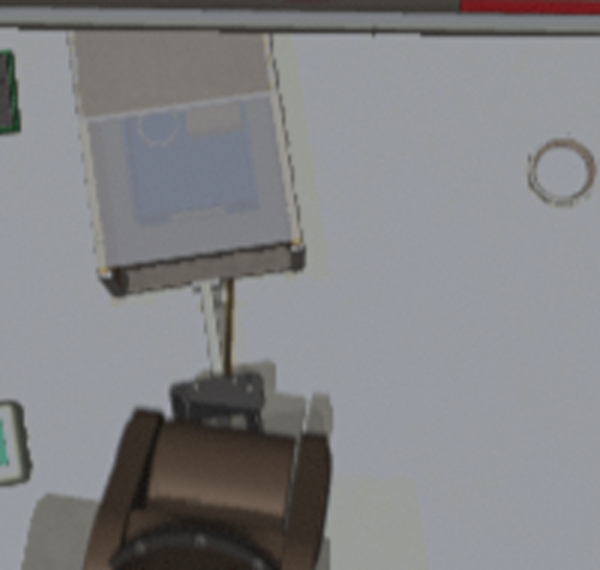

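Request:
{"fn": "apply_moves", "kwargs": {
  "commands": [
    [0,0,0,-0.015,-0.003,0,0],
    [0,0,0,-0.026,-0.003,0,0],
    [0,0,0,-0.028,-0.003,0,0],
    [0,0,0,-0.028,-0.003,0,0],
    [0,0,0,-0.028,-0.003,0,0]
  ]
}}

```text
t: 16.8
eef_pos: [417.0, -113.9, 294.6]
tcp_rot: [-3.142, -0.0, 1.733]
ft_force: [0.1, 0.2, -3.5]
opening: 0.253
```

Request:
{"fn": "apply_moves", "kwargs": {
  "commands": [
    [0,0,0,-0.028,-0.003,0,0],
    [0,0,0,-0.028,-0.003,0,0],
    [0,0,0,-0.028,-0.003,0,0],
    [0,0,0,-0.028,-0.003,0,0],
    [0,0,0,-0.026,-0.003,0,0]
  ]
}}

```text
t: 17.22
eef_pos: [424.4, -253.0, 294.5]
tcp_rot: [-3.142, -0.0, 1.732]
ft_force: [0.8, -0.5, -4.4]
opening: 0.25
```

Request:
{"fn": "apply_moves", "kwargs": {
  "commands": [
    [0,0,0,-0.017,-0.001,0,0],
    [0,0,0,0,0,0.008,0],
    [0,0,0,0,0,0.008,0],
    [0,0,0,0,0,0.008,0],
    [0,0,0,0,0,0.003,0]
  ]
}}

```text
t: 17.63
eef_pos: [425.9, -267.2, 266.2]
tcp_rot: [-3.14, -0.002, 1.733]
ft_force: [-0.2, 1.0, -4.9]
opening: 0.251
```

Request:
{"fn": "apply_moves", "kwargs": {
  "commands": [
    [0,0,0,0,0,0,0],
    [0,0,0,0,0,0.001,0],
    [0,0,0,0,0,0.001,0],
    [0,0,0,0,0,0.001,0]
  ]
}}

```text
t: 17.97
eef_pos: [426.3, -268.0, 264.9]
tcp_rot: [3.141, 0.0, 1.733]
ft_force: [0.6, -0.3, -3.6]
opening: 0.253
```

```bash
python3 -c "
from h import *
rep()"
```

```text
t 17.97 bay xy [-232.  -279.7] lift 3.2 rot [3.1412e+00 3.0000e-04 1.7328e+00] F bay [ 0.54 -0.35 -3.65] M [-0.09  0.14  0.02] open 0.253
```

Still hanging at a 3 mm lift; lower until the foot takes the weight.

Request:
{"fn": "apply_moves", "kwargs": {
  "commands": [
    [0,0,0,0,0,0.001,0],
    [0,0,0,0,0,0.001,0],
    [0,0,0,0,0,0,0]
  ]
}}

```text
t: 18.22
eef_pos: [426.1, -268.2, 262.6]
tcp_rot: [3.142, -0.0, 1.732]
ft_force: [-0.1, -0.5, -4.5]
opening: 0.254
```

Request:
{"fn": "apply_moves", "kwargs": {
  "commands": [
    [0,0,0,0,0,0.0005,0],
    [0,0,0,0,0,0,0]
  ]
}}

```text
t: 18.38
eef_pos: [426.1, -268.3, 262.2]
tcp_rot: [3.142, -0.0, 1.732]
ft_force: [0.3, 0.2, -5.0]
opening: 0.25
```

Request:
{"fn": "apply_moves", "kwargs": {
  "commands": [
    [0,0,0,0,0,0.0005,0],
    [0,0,0,0,0,0,0],
    [0,0,0,0,0,0,0]
  ]
}}

```text
t: 18.63
eef_pos: [426.1, -268.2, 261.7]
tcp_rot: [3.142, -0.0, 1.732]
ft_force: [-0.3, -0.5, -4.7]
opening: 0.251
```

```bash
python3 -c "
from h import *
rep()"
```

```text
t 18.63 bay xy [-232.2 -279.9] lift -0.0 rot [ 3.1416e+00 -1.0000e-04  1.7323e+00] F bay [-0.41 -0.47 -4.74] M [-0.1   0.07  0.03] open 0.251
```

Request:
{"fn": "apply_moves", "kwargs": {
  "commands": [
    [0,0,0,0,0,0.0005,0],
    [0,0,0,0,0,0,0],
    [0,0,0,0,0,0,0]
  ]
}}

```text
t: 18.88
eef_pos: [426.1, -268.2, 261.7]
tcp_rot: [3.141, 0.0, 1.732]
ft_force: [-1.8, 0.8, 6.0]
opening: 0.25
```

Request:
{"fn": "apply_moves", "kwargs": {
  "commands": [
    [0,0,0,0,0,0.0005,0],
    [0,0,0,0,0,0,0],
    [0,0,0,0,0,0,0]
  ]
}}

```text
t: 19.13
eef_pos: [426.1, -268.3, 261.7]
tcp_rot: [3.141, 0.0, 1.732]
ft_force: [-4.1, 0.8, 13.4]
opening: 0.254
```

```bash
python3 -c "
from h import *
rep()"
```

```text
t 19.13 bay xy [-232.3 -279.9] lift -0.0 rot [3.1412e+00 5.0000e-04 1.7323e+00] F bay [-3.87  1.49 13.45] M [0.53 0.94 0.02] open 0.254
```

Request:
{"fn": "apply_moves", "kwargs": {
  "commands": [
    [0,0,0,0,0,-0.0007,0],
    [0,0,0,0,0,0,0],
    [0,0,0,0,0,0,0.03],
    [0,0,0,0,0,0,0.04],
    [0,0,0,0,0,0,0.07]
  ]
}}

```text
t: 19.55
eef_pos: [426.2, -268.3, 261.3]
tcp_rot: [3.141, 0.0, 1.732]
ft_force: [0.9, 0.6, 0.0]
opening: 0.4
```

Request:
{"fn": "apply_moves", "kwargs": {
  "commands": [
    [0,0,0,0,0,0,0.08],
    [0,0,0,0,0,0,0.08],
    [0,0,0,0,0,0,0.08],
    [0,0,0,0,0,0,0.08],
    [0,0,0,0,0,0,0.08]
  ]
}}

```text
t: 19.97
eef_pos: [426.1, -268.2, 261.4]
tcp_rot: [3.142, -0.0, 1.732]
ft_force: [-0.4, -0.0, 0.5]
opening: 0.749
```

```bash
python3 -c "
from h import *
rep()"
```

```text
t 19.97 bay xy [-232.2 -279.9] lift -0.3 rot [ 3.1416e+00 -1.0000e-04  1.7323e+00] F bay [-0.39  0.01  0.5 ] M [-0.07  0.01 -0.03] open 0.749
```

Request:
{"fn": "apply_moves", "kwargs": {
  "commands": [
    [0,0,0,0,0,-0.02,0.08],
    [0,0,0,0,0,-0.03,0.08],
    [0,0,0,0,0,-0.035,0.08],
    [0,0,0,0,0,-0.035,0.08],
    [0,0,0,0,0,-0.035,0.08]
  ]
}}

```text
t: 20.38
eef_pos: [425.9, -268.0, 418.1]
tcp_rot: [-3.141, -0.0, 1.732]
ft_force: [0.2, 0.4, 0.0]
opening: 0.841
```

Request:
{"fn": "apply_moves", "kwargs": {
  "commands": [
    [0,0,0,0.03,0,0,0.08],
    [0,0,0,0.04,0,0,0.08],
    [0,0,0,0.04,0,0,0.08],
    [0,0,0,0.04,0,0,0.08],
    [0,0,0,0.03,0,0,0.08]
  ]
}}

```text
t: 20.8
eef_pos: [396.0, -88.4, 416.5]
tcp_rot: [3.142, -0.0, 1.732]
ft_force: [1.1, -0.6, 0.0]
opening: 0.844
```

Request:
{"fn": "apply_moves", "kwargs": {
  "commands": [
    [0,0,0,0,0,0,0.08],
    [0,0,0,0,0,0,0.08]
  ]
}}

```text
t: 20.97
eef_pos: [397.0, -89.5, 416.7]
tcp_rot: [3.141, 0.0, 1.735]
ft_force: [-0.9, 0.0, 0.4]
opening: 0.841
```

```bash
python3 - <<'E'
from h import *
rep(); t=shot("top",(80,110,440,320),2.2,"pics/f1.png")
s=shot("scene",(140,100,440,340),2.5,"pics/f2.png")
E
```

```text
t 20.97 bay xy [-232.1  -98.8] lift 155.0 rot [3.1409e+00 4.0000e-04 1.7351e+00] F bay [-0.86  0.15  0.36] M [-0.13  0.02 -0.01] open 0.841
```

View pics/f1.png

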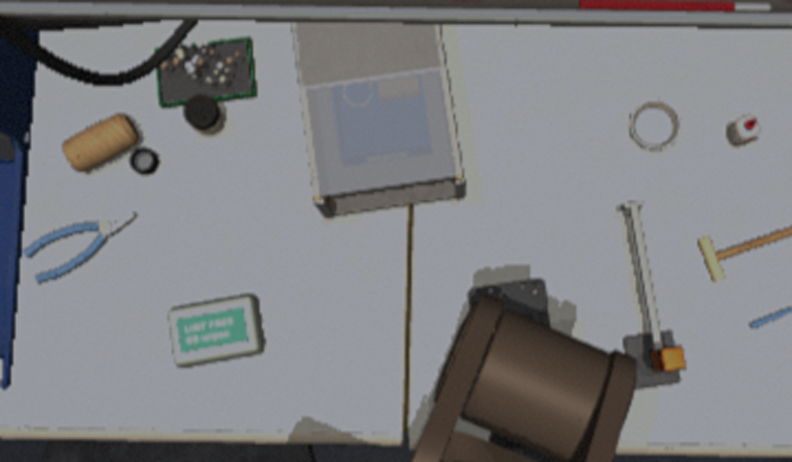

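```bash
python3 -c "
from h import *
print(env.job_done()); rep()"
```

```text
the job is handed in; nothing more can be done
None
the job is handed in; nothing more can be done
```

I pulled the tote forward onto the sprung stop and stood the hook back upright about where it started. The job is handed in, after about 21 s of the 67 s allowed.

- **Pull:** the tote slid with about 3–4 N of drag, and force began to rise with the hook at about x = −115 mm in the bay frame. I pulled about 9.5 mm further, to a peak of 9.3–10 N.
- **Force on the stop:** I estimate 6–8 N, well below 14 N. The two ways of reckoning it differ slightly. The travel gives up to 7.6 N, while subtracting the drag gives about 6–8 N. The drag itself was uncertain, because the tang put up to about 4 N of vertical load on the lip.
- **Release:** the pull force fell to zero as I eased off, with the tote following the hook back a few mm as expected. Lifting and withdrawing the hook showed no contact force.
- **Last top picture:** it shows the tote forward in the bay, and the hook upright and clear of it. The wipes, jar, dish and glue looked undisturbed, and the arm was free of everything.

Two checks are missing. The picture limit kept me from viewing the last scene-camera image, so the final check rests on the top view and the forces. I also had no direct check that the stop still touches the tote; I infer it from how the tote sprang back.

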